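# Load the battery pack of a gas controller

### The job

The gas controller stands open for service and its battery bay is empty. Take the shorter, thicker battery pack from the grey tray, set its contact end down against the bay's spring contacts with the other end still raised, push the springs back without driving them solid, and press the raised end gently down until it lies flat on the floor of the bay and the catch has snapped over it. Leave the other two packs where they are.

Things in the scene. Friction and masses are not known exactly. Their poses are not given: they have to be found in the camera images.
- pack: the pack to load: dark block with a pale label, 70 x 40 x 20 mm (x, y, z), about 110 g, lying flat in the tray (3 mm floor). Origin at the middle of its underside; x axis towards the thumb-ribbed rear end, away from the contact end with three brass strips; z up
- pack_front (a point): middle of the lower edge of the pack's contact end, 35 mm from the pack's origin along -x
- pack_rear (a point): middle of the lower edge of the pack's rear end, 35 mm from the origin along +x
- bay: black open-topped bay. Origin on its floor under the middle of a seated pack: a pack at home has this same pose. x from spring contacts to catch, z up. Inside 42.5 mm wide; side walls 17 mm high, 6 mm thick, so fingers beside the pack cannot follow it down. Catch wall: inner face x = 35 mm, 18.5 mm high. It stands on four rubber mounts and sinks straight down under load, 3 N per mm, 5 mm at most
- spring_face (a point): middle of the front of the brass contact bar, 36 mm wide, z = 6 to 14 mm in the bay's frame, carried on two coil springs; at x = -30 mm when free, 5 mm inside a seated pack's room. Wall behind it from x = -53.5 mm, 15 mm high
- spring (a joint): how far the contact bar is pushed back, m: 0 free, 0.005 behind a seated pack, 0.0105 solid; keep it below 0.009. Pushes back with 1.2 N plus 1.2 N per mm. About 6 to 7 mm lets the rear end pass inside the catch wall
- catch_nose (a point): lower front edge of the catch's nose: x = 32.5, z = 20.5 mm in the bay's frame when shut, so it reaches 2.5 mm over a seated pack's rear end with 0.5 mm to spare. The nose is 16 mm wide; its front slopes up and outward to z = 31 mm
- latch (a joint): the grey sprung catch, m: 0 shut, growing as it is pushed outward (+x of the bay), 0.007 at most; 5 N at 0 plus 0.5 N per mm. On its way down the pack's rear end pushes it open by 1 to 2.5 mm (some 3 to 7 N of downward press); it snaps shut only once that end is right down on the bay's floor, which the press carries 1 to 2 mm down on the mounts. From there the force climbs steadily: about 10 N is ample
- long_pack: bystander: the longer, thinner pack in the tray, 88 x 40 x 14 mm; origin at the middle of its underside, x towards its rear end
- spent_pack: bystander: the spent pack lying on the bench beyond the tray, 70 x 40 x 20 mm; origin at the middle of its underside
Not all that is in view belongs to the job. What is shaped like the pack but pink, purple or red is not meant.

How it is judged:
By the outcome, as a careful person would: the job done as asked, in the order asked, and still so for the second after the job is handed in, with the robot touching nothing.
It also fails if it takes over 58 s, if anything falls off the work surface, if the arm or the gripper's body presses on something with over 40 N, if the wrist force passes 120 N, or if a joint passes its speed limit or range.

### The arm

A 6-joint arm with a two-finger parallel gripper is mounted at the origin on the work surface. World frame = base frame: x ahead of the robot, y to its left, z up, the work surface at z = 0. Lengths are in m, angles in degrees, forces in N, time in s.
With the tool pointing down it reaches from about 0.35 to 0.875 m from the base axis. Payload 4.2 kg.
Tool frame: the origin (TCP) lies at the very end of the fingers, on their centre line; the grasp point (between the pads) lies 19 mm behind it; z points along the fingers, y is the line along which they close (so a half turn about z gives the same grasp; the last joint's range is limited). The gripper opens to 87 mm and grips with 3 to 60 N. Pads are 19 mm wide; open, the fingers measure 117 mm over their backs; the gripper's body (75 mm by 190 mm) begins 51 mm behind the grasp point.
Start: joints at [80.134, 22.042, 0.453, 0, -68.411, -14.817], TCP at [0.261, 0.568, 0.223] pointing down, gripper open.
Joint ranges: [-179.83, 179.83], [-69.29, 118.12], [-61.27, 80.66], [-181.25, 117.63], [-171.15, -9.14], [-177.46, 177.46]. Speed limits (degrees/s): [159.86, 159.86, 180, 180, 180, 180].

### API

Orientations are given as a 3x3 rotation matrix whose columns are the frame's x, y, z axes.
In Python, from station import sense, optics, r gives the robot as it stands. The module is installed in compiled form; this text tells all that it offers.
- The arm moves only by the shell command python3 -m pendant 'ROWS' [OPENING]. ROWS is JSON, a list that holds one entry, the list of rows, each a list of 4 numbers: the shift along the tool's x, y, z normalised to -1 to 1, where 1 is 100 mm, then the turn about the tool's z normalised to -1 to 1, where 1 is 2 rad. A call has 1 to 8 rows; each row is the pose to reach, as a shift and turn from the pose commanded when the call began, along the tool's axes at that moment; what a row does not reach only later rows make up. A row lasts 1/10 s, in which the tool goes at most 50 mm and 8.59 degrees, less where a joint would pass 70% of its speed; a pose out of reach is approached as far as the arm can. A call with a number of a shift or a turn outside -1 to 1 is refused whole. A call with a gripper value outside its range is refused whole. OPENING is the closure, from 0 (fully open) to 1 (shut), set as the call begins (- or left out, the last holds). The fingers move at their own pace and stop on an object; the grip force is fixed at half the most. Time passes only in rows, so rows that repeat a pose let the fingers close. It gives the time, the measured TCP pose, the force, the opening and the grip force at its end, in the units of the state.
- sense(): the state, without advancing time (a new reading comes with each control period).
- optics.capture(name): name is "scene" or "top" or "wrist"; returns the picture (480x640x3 uint8, red, green, blue); there is no depth.
- optics.get_calibration(name): a dict with "camera_matrix" (3x3 intrinsics, pixels), "camera_from_world" (4x4, takes a point from world to camera coordinates). Camera axes: x right, y down, z forward; pixel columns grow to the right and rows downward; lengths in m; the calibration is good to about 2 mm. A picture is of the moment at which its call begins: read the wrist's pose just before it. get_calibration takes no time and is no camera call; for the wrist camera it gives the pose at the moment of the call.
- r.finish_job(): hands the job in; it is judged then, once.
The state is a dict: "time_s": time; "joints": joint angles; "joint_velocities": joint speeds; "effort": joint torques, N m; "tcp_pos": TCP position; "ee_rot": TCP orientation; "wrist_force": force on the tool from outside, world axes, zero at the start; "moment": the same for the moment, N m; "gripper_width": opening from 0.0 (shut) to 1.0 (fully open); "gripper_force": force on a finger pad.
Only numpy, scipy, OpenCV 4.12 (cv2) and the standard library are available. Lean on these libraries where they do the work, as an engineer would, in place of code of your own. Each camera call takes 0.05 s, during which the arm holds its last target. There are 200 camera calls.

## Working session

There is one attempt and no reset: what is moved stays moved. The work goes in short steps, Python scripts to look and compute and a shell command to move; the robot and the scene stay as the last step left them, time stands still between calls to the robot, and variables do not carry over. Pictures are saved under pics/ and viewed, at most 10 in all, crops included, and the job is handed in when it is done.

```bash
mkdir -p pics
python3 - <<'E'
from station import sense, optics
import cv2, numpy as np
s=sense(); print(s['time_s'],s['tcp_pos'],s['ee_rot'],s['gripper_width'],s['wrist_force'])
ims=[]
for n in ['scene','top']:
    im=optics.capture(n)[:,:,::-1]; cv2.imwrite(f'pics/{n}0.png',im)
    c=optics.get_calibration(n); print(n,np.round(c['camera_matrix'],1).tolist(),np.round(c['camera_from_world'],3).tolist())
E
```

```text
0.0 [0.26071765 0.56735463 0.22146981] [[ 9.08560888e-01 -4.17751654e-01 -8.17886048e-04]
 [-4.17752444e-01 -9.08558677e-01 -2.00679891e-03]
 [ 9.52460968e-05  2.16497289e-03 -9.99997652e-01]] 1.0006434535161903 [-0.50703415  0.42819298 -0.70569806]
scene [[457.0, 0.0, 322.6], [0.0, 457.0, 239.1], [0.0, 0.0, 1.0]] [[-0.394, 0.919, -0.002, 0.292], [0.675, 0.287, -0.68, -0.292], [-0.624, -0.269, -0.733, 1.331], [0.0, 0.0, 0.0, 1.0]]
top [[548.3, 0.0, 318.5], [0.0, 548.3, 240.6], [0.0, 0.0, 1.0]] [[0.018, -1.0, -0.003, -0.078], [-0.997, -0.018, -0.08, 0.515], [0.08, 0.004, -0.997, 0.917], [0.0, 0.0, 0.0, 1.0]]
```

View pics/top0.png

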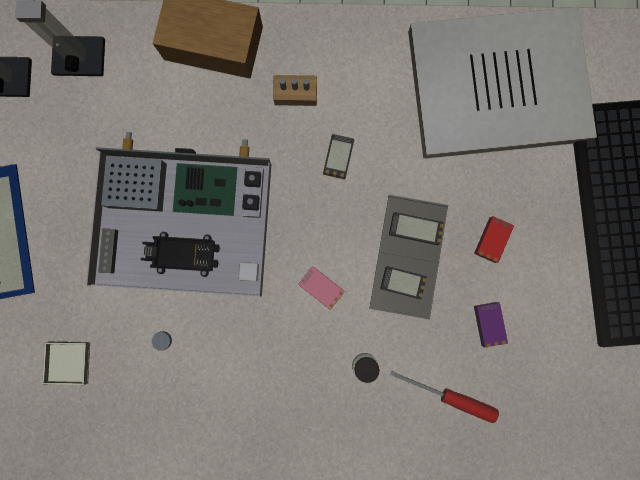

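View pics/scene0.png

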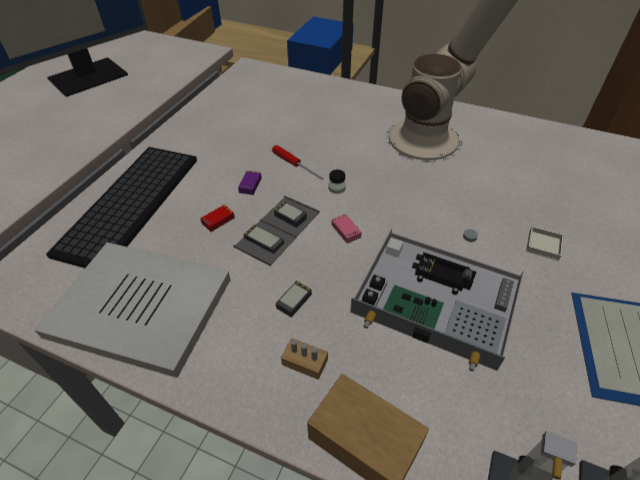

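The top view shows the dark packs in the grey tray at (403,282), which is short, and (417,228), which is long. A third, spent pack lies off the tray at (339,156), and the pink, red and purple blocks are decoys. The shorter one in the tray, (403,282), fits the description. The bay is near (183,253). I'll confirm both in one enlarged crop.

Run:
```python
import cv2, numpy as np
im=cv2.imread('pics/top0.png')
a=cv2.resize(im[185:325,365:455],None,fx=4.2,fy=4.2,interpolation=cv2.INTER_CUBIC)
b=cv2.resize(im[225:285,130:230],None,fx=4.2,fy=4.2,interpolation=cv2.INTER_CUBIC)
b=np.clip(b.astype(float)*2.0,0,255).astype(np.uint8)
c=np.zeros((588,800,3),np.uint8); c[:a.shape[0],:a.shape[1]]=a; c[:b.shape[0],380:380+b.shape[1]]=b
cv2.imwrite('pics/crop1.png',c)
```

```text
(no output)
```

View pics/crop1.png

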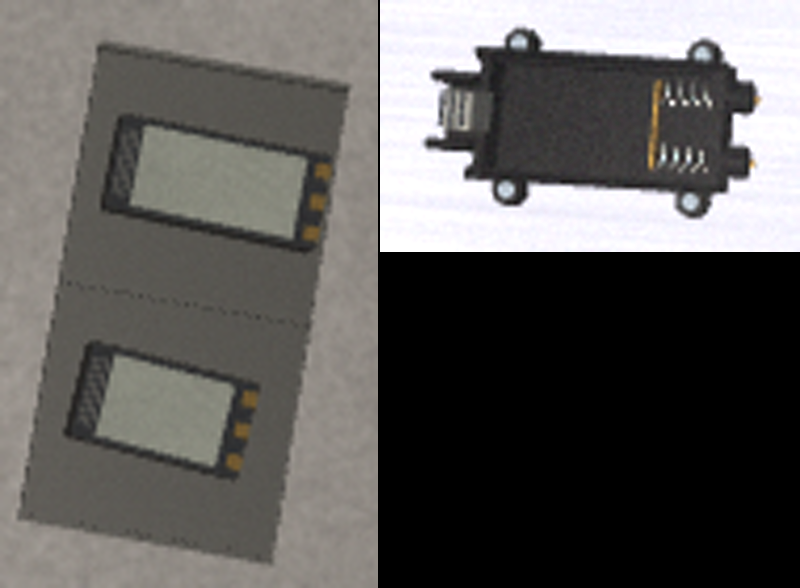

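The crop shows the short pack with its ribbed rear at the left (about crop (85,390)) and three brass contacts at the right (248,430). The bay's catch is at the left (460,110) and its brass bar at the right (656,125), so both x axes point image-left. Next: cast rays.

```bash
cat > h.py <<'E'
import numpy as np, cv2
from station import sense, optics
def ray(c,uv):
    T=np.array(c['camera_from_world']);K=np.array(c['camera_matrix'])
    R=T[:3,:3];o=-R.T@T[:3,3]
    d=R.T@np.linalg.solve(K,[uv[0],uv[1],1.]);return o,d/np.linalg.norm(d)
def plane(c,uv,z):
    o,d=ray(c,uv);return o+d*(z-o[2])/d[2]
def tri(c1,u1,c2,u2):
    o1,d1=ray(c1,u1);o2,d2=ray(c2,u2)
    s=np.linalg.lstsq(np.c_[d1,-d2],o2-o1,rcond=None)[0]
    a,b=o1+s[0]*d1,o2+s[1]*d2;return (a+b)/2,np.linalg.norm(a-b)
def totool(p,s=None):
    s=s or sense();return np.array(s['ee_rot']).T@(np.array(p)-s['tcp_pos'])
E
python3 - <<'E'
from h import *
np.set_printoptions(precision=4,suppress=True)
c=optics.get_calibration('top')
P=[plane(c,(365+u/4.2,185+v/4.2),.023) for u,v in [(90,342),(66,436),(238,480),(260,382)]]
P=np.array(P);print(P, np.linalg.norm(P[0]-P[3]),np.linalg.norm(P[0]-P[1]))
m=P.mean(0);x=(P[0]+P[1]-P[2]-P[3])[:2];print('pack',m,np.degrees(np.arctan2(x[1],x[0])))
for z in(.01,.03):
  A=plane(c,(130+(656-380)/4.2,225+125/4.2),z);B=plane(c,(130+(484-380)/4.2,225+112/4.2),z);print('bar',A,'catchwall',B,np.linalg.norm(A-B),np.degrees(np.arctan2(*(B-A)[1::-1])))
s=sense();print('tool',totool([*m[:2],.2]),'xdir tool',np.degrees(np.arctan2(*s['ee_rot'][:2][0])) )
w=optics.get_calibration('wrist');T=np.array(w['camera_from_world']);R=T[:3,:3];print('cam in tool',totool(-R.T@T[:3,3]),'axes\n',np.array(s['ee_rot']).T@R.T,w['camera_matrix'])
E
```

```text
[[ 0.4738 -0.1844  0.023 ]
 [ 0.4357 -0.1751  0.023 ]
 [ 0.4194 -0.2444  0.023 ]
 [ 0.4589 -0.2532  0.023 ]] 0.0703525455459918 0.03918811851142571
pack [ 0.4469 -0.2143  0.023 ] 77.24111284072966
bar [0.4884 0.1434 0.01  ] catchwall [0.4925 0.2144 0.01  ] 0.07111139497187587 86.71948535466177
bar [0.4874 0.1388 0.03  ] catchwall [0.4914 0.2083 0.03  ] 0.0696068251408972 86.7194853546617Traceback (most recent call last):
  File "<stdin>", line 9, in <module>
TypeError: return arrays must be of ArrayType
```

```bash
python3 -m pendant '[[[0,0,0,0.075],[0,0,0,0.15],[0,0,0,0.225],[0,0,0,0.3],[0,0,0,0.375],[0,0,0,0.45],[0,0,0,0.525],[0,0,0,0.6]]]' 0 
python3 -m pendant '[[[0,0,0,0.08],[0,0,0,0.08]]]' >/dev/null
for i in 1 2 3 4 5 6 7; do python3 -m pendant '[[[0.45,-0.22,0,0],[0.9,-0.44,0,0]]]' >/dev/null; done
python3 -m pendant '[[[0,0,0,0],[0,0,0,0]]]'
python3 - <<'E'
from h import *
np.set_printoptions(precision=4,suppress=True)
s=sense();print(s['time_s'],s['tcp_pos'],s['joints'],s['ee_rot'],'tool',totool([.4469,-.2143,.2]))
w=optics.get_calibration('wrist');T=np.array(w['camera_from_world']);R=T[:3,:3];print('cam in tool',totool(-R.T@T[:3,3]),'axes\n',np.array(s['ee_rot']).T@R.T,w['camera_matrix'])
cv2.imwrite('pics/w1.png',optics.capture('wrist')[:,:,::-1])
E
```

```text
time_s: 0.9
tcp_pos: [0.2608, 0.5676, 0.2219]
ee_rot: [[-0.066, -0.998, -0.001], [-0.998, 0.066, -0.001], [0.001, 0.0, -1.0]]
wrist_force: [0.3, -0.4, 0.5]
gripper_width: 1.001
gripper_force: 0.0
time_s: 2.7
tcp_pos: [0.4233, -0.1141, 0.2221]
ee_rot: [[-0.22, -0.976, -0.001], [-0.976, 0.22, 0.0], [0.0, 0.001, -1.0]]
wrist_force: [-0.2, 0.6, 0.8]
gripper_width: 0.997
gripper_force: 0.0
2.7 [ 0.4233 -0.1141  0.2221] [  6.2706   3.5642 -24.1003  -0.0227 -62.4018 -18.9579] [[-0.2198 -0.9755 -0.0012]
 [-0.9755  0.2198  0.0002]
 [ 0.      0.0012 -1.    ]] tool [ 0.0925 -0.0451  0.022 ]
cam in tool [ 0.0828 -0.0011 -0.1628] axes
 [[ 0.0002 -0.9538 -0.3005]
 [ 1.      0.0004 -0.0007]
 [ 0.0008 -0.3005  0.9538]] [[384.4115   0.     317.6552]
 [  0.     384.4115 237.5986]
 [  0.       0.       1.    ]]
```

View pics/w1.png

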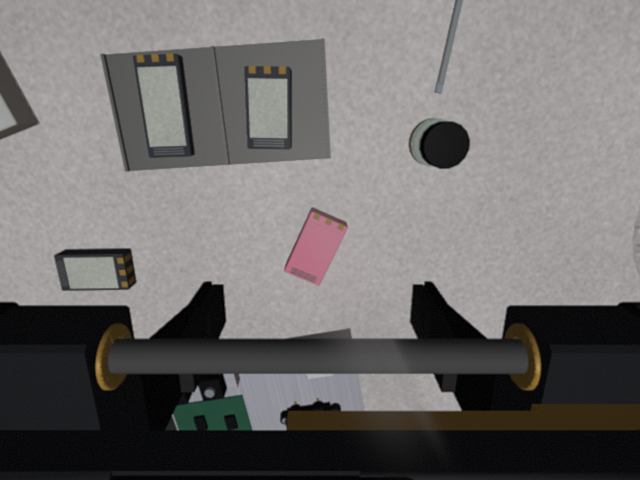

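The wrist view shows the tray at the top with the short pack at about (268,107), contacts facing up-image. The long pack is at (165,105) and the spent pack at (95,270). I'll move closer and measure once.

```bash
python3 -m pendant '[[[0.3,-0.23,0.3,0],[0.6,-0.45,0.6,0],[0.6,-0.45,0.9,0],[0.6,-0.45,0.9,0]]]' >/dev/null
python3 - <<'E'
from h import *
np.set_printoptions(precision=4,suppress=True)
s=sense();w=optics.get_calibration('wrist');im=optics.capture('wrist')[:,:,::-1].copy();cv2.imwrite('pics/w2.png',im)
print(s['time_s'],s['tcp_pos'])
R=np.array(s['ee_rot'])
K=np.array(w['camera_matrix']);T=np.array(w['camera_from_world'])
q=K@(T@np.array([.4469,-.2143,.023,1]))[:3];q=q[:2]/q[2];print('px',q)
hsv=cv2.cvtColor(im,cv2.COLOR_BGR2HSV)
brass=((hsv[...,0]>8)&(hsv[...,0]<28)&(hsv[...,1]>110)&(hsv[...,2]>60)).astype(np.uint8)
n,l,st,ce=cv2.connectedComponentsWithStats(brass)
for i in range(1,n):
    if st[i,4]>25: print('brass',st[i],ce[i],plane(w,ce[i],.023))
g=cv2.cvtColor(im,cv2.COLOR_BGR2GRAY)
x,y=q.astype(int);lab=(g>g[y,x]-25).astype(np.uint8)
n,l,st,ce=cv2.connectedComponentsWithStats(lab,connectivity=4);k=l[y,x]
cs,_=cv2.findContours((l==k).astype(np.uint8),0,1);r=cv2.boxPoints(cv2.minAreaRect(cs[0]))
L=np.array([plane(w,p,.023) for p in r]);print('label',st[k],L,L.mean(0))
print('size',np.linalg.norm(L[0]-L[1]),np.linalg.norm(L[1]-L[2]))
cv2.imwrite('pics/w2c.png',cv2.resize(im[max(0,y-110):y+110,max(0,x-120):x+120],None,fx=2.6,fy=2.6))
print(max(0,y-110),max(0,x-120))
E
```

```text
3.15 [ 0.4517 -0.1796  0.1288]
px [313.9954 187.8745]
brass [178   0  14  13 127] [184.4882   4.6063] [ 0.4996 -0.3421  0.023 ]
brass [146 125  10  10  86] [151.     129.6395] [ 0.545  -0.2765  0.023 ]
brass [165 125  10   9  81] [169.9877 128.9136] [ 0.5324 -0.2742  0.023 ]
brass [184 124  10  10  86] [189.0581 128.407 ] [ 0.5199 -0.2717  0.023 ]
brass [291 140   9  10  78] [294.6026 144.6282] [ 0.4533 -0.2461  0.023 ]
brass [310 141   9   9  76] [313.7368 144.8684] [ 0.4406 -0.2431  0.023 ]
brass [329 141   9  10  89] [332.9551 145.4494] [ 0.4279 -0.2399  0.023 ]
brass [393 316   8   8  29] [396.4483 319.2069] [ 0.4064 -0.0986  0.023 ]
brass [393 324   9   8  45] [396.9333 327.8444] [ 0.4072 -0.0909  0.023 ]
brass [ 95 328  21  63 615] [103.039  362.3528] [ 0.6451 -0.1125  0.023 ]
brass [521 329  20  62 451] [533.847  363.0022] [ 0.3024 -0.0336  0.023 ]
brass [116 330  12   9  53] [122.434 334.434] [ 0.6205 -0.1333  0.023 ]
brass [352 412  27  17 201] [362.0199 421.    ] [ 0.4508 -0.0075  0.023 ]
brass [407 422  14   7  39] [413.0769 426.359 ] [0.4086 0.0081 0.023 ]
label [ 289  156   50   71 3322] [[ 0.4719 -0.1919  0.023 ]
 [ 0.4587 -0.2398  0.023 ]
 [ 0.4261 -0.2316  0.023 ]
 [ 0.4374 -0.1831  0.023 ]] [ 0.4485 -0.2116  0.023 ]
size 0.04966384115024296 0.033672918711887934
77 193
```

View pics/w2c.png

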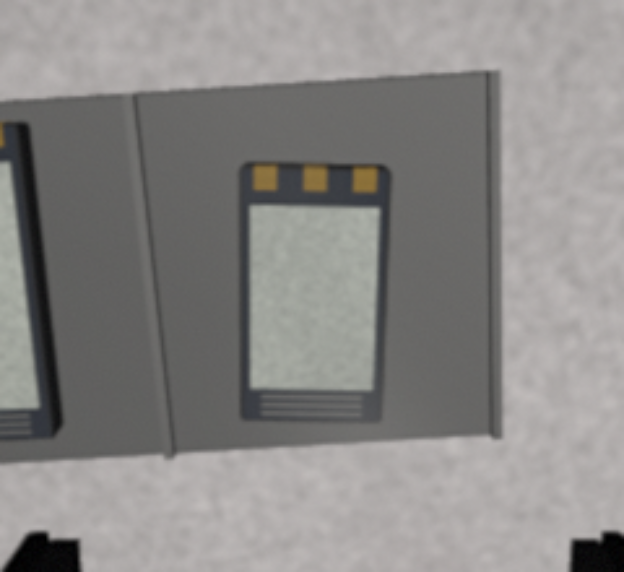

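The crop shows the pack with its front edge at y≈165 and its rear edge at y≈420, between x≈240 and 390. It is squared to the tool, and the open fingers are wide enough to straddle it.

Run:
```python
from h import *
np.set_printoptions(precision=4,suppress=True)
w=optics.get_calibration('wrist')
P=np.array([plane(w,(193+u/2.6,77+v/2.6),.023) for u,v in [(240,164),(390,167),(381,420),(240,420)]])
m=P.mean(0);x=P[2]+P[3]-P[0]-P[1];print(m,np.degrees(np.arctan2(x[1],x[0])),np.linalg.norm(x)/2,np.linalg.norm(P[0]-P[1]))
x/=np.linalg.norm(x);t=m+x*.015;t[2]=.014;print(totool(t))
```

```text
[ 0.4504 -0.2118  0.023 ] 76.39207719327712 0.07036032369017955 0.03952790022462915
[ 0.0168 -0.0048  0.1173]
```

```bash
python3 -m pendant '[[[0.1,-0.05,0.4,0.005],[0.17,-0.05,0.8,0.005],[0.17,-0.05,0.9,0.005],[0.17,-0.05,0.9,0.005]]]'
python3 - <<'E'
from h import *
print(totool([.4504+.0035,-.2118+.0146,.014]))
E
```

```text
time_s: 3.6
tcp_pos: [0.456, -0.198, 0.0431]
ee_rot: [[-0.225, -0.974, -0.001], [-0.974, 0.225, -0.0], [0.001, 0.001, -1.0]]
wrist_force: [-0.5, -0.5, 0.6]
gripper_width: 1.0
gripper_force: 0.0
[-0.0003151   0.0022505   0.02905227]
```

```bash
python3 -m pendant '[[[0,0.02,0.15,0],[0,0.02,0.29,0],[0,0.02,0.29,0]]]'
python3 -m pendant '[[[0,0,0,0],[0,0,0,0],[0,0,0,0],[0,0,0,0],[0,0,0,0],[0,0,0,0],[0,0,0,0],[0,0,0,0]]]' 0.55
```

```text
time_s: 3.9
tcp_pos: [0.4549, -0.1979, 0.0149]
ee_rot: [[-0.226, -0.974, 0.002], [-0.974, 0.226, -0.0], [0.0, -0.002, -1.0]]
wrist_force: [-0.8, 0.8, 0.9]
gripper_width: 1.0
gripper_force: 0.0
time_s: 4.7
tcp_pos: [0.4533, -0.1985, 0.0134]
ee_rot: [[-0.228, -0.974, -0.001], [-0.974, 0.228, 0.0], [0.0, 0.001, -1.0]]
wrist_force: [-1.0, 0.7, 0.5]
gripper_width: 0.466
gripper_force: 1.5
```

```bash
python3 -m pendant '[[[0,0,0,0],[0,0,0,0],[0,0,0,0],[0,0,0,0]]]' | tail -2
python3 -m pendant '[[[0,0,-0.05,0],[0,0,-0.1,0],[0,0,-0.2,0],[0,0,-0.2,0]]]'
python3 -c "
from h import *
cv2.imwrite('pics/w3.png',optics.capture('wrist')[120:,100:540,::-1])"
```

```text
gripper_width: 0.452
gripper_force: 23.8
time_s: 5.5
tcp_pos: [0.4552, -0.1987, 0.0353]
ee_rot: [[-0.228, -0.974, 0.004], [-0.974, 0.228, -0.001], [-0.0, -0.004, -1.0]]
wrist_force: [-0.2, 0.1, -1.3]
gripper_width: 0.456
gripper_force: 23.8
```

View pics/w3.png

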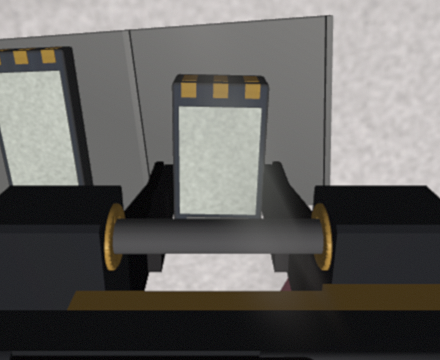

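The pack is gripped and lifted, with the brass at the top of the crop around (220,85). I'll measure the tilt from the brass pixel row and loosen the grip in small steps so the front droops above the tray.

```bash
cat > tilt.py <<'E'
from h import *
from scipy.optimize import brentq
def tilt(save=None,g=.015,t=.011):
    s=sense();w=optics.get_calibration('wrist');im=optics.capture('wrist')[:,:,::-1].copy()
    if save: cv2.imwrite(save,im)
    hsv=cv2.cvtColor(im,cv2.COLOR_BGR2HSV)
    b=((hsv[...,0]>8)&(hsv[...,0]<28)&(hsv[...,1]>110)&(hsv[...,2]>60)).astype(np.uint8)
    b[:,:265]=0;b[:,375:]=0;b[310:]=0
    ys,xs=np.nonzero(b)
    R=np.array(s['ee_rot']);p=np.array(s['tcp_pos']);K=np.array(w['camera_matrix']);T=np.array(w['camera_from_world'])
    def row(a,X=.0295,Z=.02): # inner (rearward) edge of the strips on the top face
        X,Z=X+g,Z-t; c,sn=np.cos(a),np.sin(a)
        q=np.array([X*c-Z*sn,0,-(Z*c-X*sn)][0:3]); q[0]=X*c-Z*sn*-1 if 0 else X*c+Z*sn*1
        v=K@(T@np.r_[p+R@q,1])[:3];return v[1]/v[2]
    print('t',round(s['time_s'],2),'tcp',np.round(p,4),'F',np.round(s['wrist_force'],1),'w',round(s['gripper_width'],3),'gf',round(s['gripper_force'],1))
    if len(ys): print('rows',ys.min(),ys.max(),'cols',xs.min(),xs.max(),'pred inner edge row at tilt 0,5..25:',[round(row(np.radians(a))) for a in (0,5,10,15,20,25)])
E
python3 -c "
from tilt import *
tilt()"
python3 -m pendant '[[[0,0,0,0],[0,0,0,0]]]' 0.545 | tail -2
python3 -c "
from tilt import *
tilt()"
python3 -m pendant '[[[0,0,0,0],[0,0,0,0]]]' 0.54 | tail -2
python3 -c "
from tilt import *
tilt()"
```

```text
t 5.55 tcp [ 0.4547 -0.1986  0.0347] F [-0.6  0.4 -1.3] w 0.456 gf 23.9
rows 195 218 cols 281 359 pred inner edge row at tilt 0,5..25: [214, 210, 208, 206, 205, 204]
gripper_width: 0.461
gripper_force: 13.6
t 5.8 tcp [ 0.4536 -0.1985  0.0333] F [ 0.8 -0.  -0.7] w 0.461 gf 13.6
rows 195 218 cols 281 359 pred inner edge row at tilt 0,5..25: [214, 210, 208, 206, 205, 204]
gripper_width: 0.465
gripper_force: 5.0
t 6.05 tcp [ 0.4537 -0.1985  0.0334] F [ 0.7 -0.4 -0.7] w 0.465 gf 5.0
rows 195 217 cols 282 359 pred inner edge row at tilt 0,5..25: [214, 210, 208, 206, 205, 204]
```

```bash
python3 -m pendant '[[[0,0,0,0],[0,0,0,0]]]' 0.539 | tail -1
python3 -c "
from tilt import *
tilt()"
python3 -m pendant '[[[0,0,0,0],[0,0,0,0]]]' 0.5385 | tail -1
python3 -c "
from tilt import *
tilt()"
```

```text
gripper_force: 0.0
t 6.3 tcp [ 0.454  -0.1986  0.0337] F [-0.2 -0.   0.4] w 0.461 gf 0.0
rows 195 214 cols 281 350 pred inner edge row at tilt 0,5..25: [214, 210, 208, 206, 205, 204]
gripper_force: 0.0
t 6.55 tcp [ 0.4539 -0.1986  0.0336] F [ 0.5 -0.1  0.3] w 0.461 gf 0.0
rows 195 214 cols 281 350 pred inner edge row at tilt 0,5..25: [214, 210, 208, 206, 205, 204]
```

```bash
python3 -c "
from h import *
cv2.imwrite('pics/w4.png',cv2.resize(optics.capture('wrist')[120:330,200:440,::-1],None,fx=2.5,fy=2.5))"
```

```text
(no output)
```

View pics/w4.png

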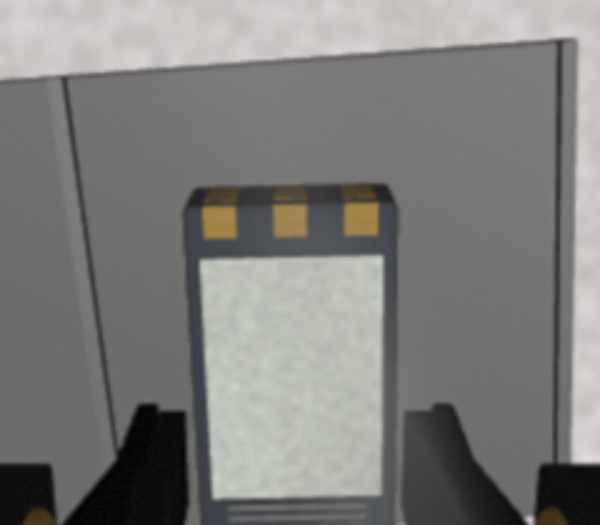

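The pack slipped down in one piece and seems to lie in the tray again, with brass at about (290,220) in the crop. Gravity pivoting needs a longer lever, so I'll grip further back and lift gently with the front end still resting on the tray.

```bash
python3 -c "
from h import *
np.set_printoptions(precision=4,suppress=True)
w=optics.get_calibration('wrist')
P=np.array([plane(w,(200+u/2.5,120+v/2.5),.023) for u,v in [(186,208),(397,205),(203,221),(361,219)]])
Q=[totool(p) for p in P];print(np.array(Q),np.linalg.norm(P[0]-P[1]),np.linalg.norm(P[2]-P[3]))
"
```

```text
[[ 0.0447 -0.0211  0.0106]
 [ 0.0453  0.0177  0.0106]
 [ 0.0423 -0.0181  0.0106]
 [ 0.0427  0.0111  0.0106]] 0.03880948897115023 0.029187735904008413
```

```bash
python3 -m pendant '[[[0,0,0,0],[0,0,0,0],[-0.15,-0.02,0,0],[-0.15,-0.02,0.1,0],[-0.15,-0.02,0.205,0],[-0.15,-0.02,0.205,0],[-0.15,-0.02,0.205,0]]]' 0.42 | sed -n 2p
python3 -m pendant '[[[0,0,0,0],[0,0,0,0],[0,0,0,0],[0,0,0,0],[0,0,0,0],[0,0,0,0]]]' 0.541
python3 -m pendant '[[[0,0,-0.02,0],[0,0,-0.04,0],[0,0,-0.06,0],[0,0,-0.08,0]]]'
python3 -c "
from tilt import *
tilt(g=.025)"
```

```text
tcp_pos: [0.4586, -0.1846, 0.0123]
time_s: 7.95
tcp_pos: [0.459, -0.1844, 0.0132]
ee_rot: [[-0.228, -0.974, -0.0], [-0.974, 0.228, 0.0], [0.0, 0.0, -1.0]]
wrist_force: [-1.2, 0.4, 0.8]
gripper_width: 0.46
gripper_force: 2.8
time_s: 8.35
tcp_pos: [0.4594, -0.1844, 0.0213]
ee_rot: [[-0.228, -0.974, 0.0], [-0.974, 0.228, -0.0], [-0.0, -0.0, -1.0]]
wrist_force: [0.5, 0.5, -1.1]
gripper_width: 0.465
gripper_force: 1.5
t 8.35 tcp [ 0.4594 -0.1844  0.0213] F [ 0.5  0.5 -1.1] w 0.465 gf 1.5
rows 171 185 cols 280 356 pred inner edge row at tilt 0,5..25: [190, 186, 184, 183, 183, 183]
```

```bash
cat > lab.py <<'E'
from h import *
def lab(save=None,z=None):
    s=sense();w=optics.get_calibration('wrist');im=optics.capture('wrist')[:,:,::-1].copy()
    if save: cv2.imwrite(save,im)
    g=cv2.cvtColor(im,cv2.COLOR_BGR2GRAY)
    m=(g>110).astype(np.uint8);m[:,:270]=0;m[:,370:]=0
    n,l,st,ce=cv2.connectedComponentsWithStats(m,connectivity=4)
    k=l[225,316];ys,xs=np.nonzero(l==k);y0=ys.min()
    def width(y):
        a=xs[ys==y];return a.min(),a.max()
    K=np.array(w['camera_matrix']);T=np.array(w['camera_from_world'])
    print('t',round(s['time_s'],2),'tcp',np.round(s['tcp_pos'],4),'F',np.round(s['wrist_force'],1),'w',round(s['gripper_width'],3),'gf',round(s['gripper_force'],1))
    q=[]
    Y=np.arange(y0+3,min(y0+34,ys.max()-2),2)
    W=np.array([width(y) for y in Y]);wd=W[:,1]-W[:,0]+1
    f=np.polyfit(Y,wd,1);c=np.polyfit(Y,W.mean(1),1)
    for y in (y0,y0+30):
        d=K[0,0]*.0335/np.polyval(f,y);u=np.polyval(c,y)
        pc=d*np.linalg.solve(K,[u,y,1]);pw=T[:3,:3].T@(pc-T[:3,3]);q.append(totool(pw,s))
        print('row',y,'w',round(np.polyval(f,y),1),'tool',np.round(q[-1],4),'world',np.round(pw,4))
    d=q[0]-q[1];print('slope down to front deg',np.degrees(np.arctan2(d[2],d[0])))
E
python3 -c "
from lab import *
lab('pics/w5.png')"
python3 -m pendant '[[[0,0,-0.02,0],[0,0,-0.04,0],[0,0,-0.06,0],[0,0,-0.08,0]]]' | tail -3
python3 -c "
from lab import *
lab('pics/w6.png')"
```

```text
t 8.4 tcp [ 0.4595 -0.1844  0.0215] F [-0.3 -0.9 -0.4] w 0.46 gf 1.5
row 195 w 82.0 tool [ 0.0522 -0.0011 -0.0077] world [ 0.4487 -0.2355  0.0293]
row 225 w 80.8 tool [ 0.0399 -0.001  -0.0092] world [ 0.4514 -0.2234  0.0307]
slope down to front deg 6.725433695781389
wrist_force: [0.2, -0.3, -0.5]
gripper_width: 0.461
gripper_force: 1.5
t 8.85 tcp [ 0.4592 -0.1844  0.0292] F [ 0.2 -0.3 -0.5] w 0.461 gf 1.5
row 193 w 79.0 tool [ 0.0518 -0.0011 -0.0016] world [ 0.4484 -0.2351  0.0309]
row 223 w 79.0 tool [ 0.0397 -0.0011 -0.0054] world [ 0.4512 -0.2233  0.0347]
slope down to front deg 17.492762588167587
```

The pack pivots as planned and is now about 16° nose-down. I'll lift 4 mm more, tighten the grip and raise it clear.

```bash
python3 -m pendant '[[[0,0,-0.02,0],[0,0,-0.04,0],[0,0,-0.04,0]]]' | tail -1
python3 -m pendant '[[[0,0,0,0],[0,0,0,0],[0,0,0,0],[0,0,0,0]]]' 0.56 | tail -2
python3 -m pendant '[[[0,0,-0.1,0],[0,0,-0.5,0],[0,0,-1,0],[0,0,-1,0],[0,0,-1,0]]]' | sed -n 2p
python3 -c "
from lab import *
lab('pics/w7.png')"
```

```text
gripper_force: 1.5
gripper_width: 0.453
gripper_force: 30.0
tcp_pos: [0.4596, -0.1843, 0.1347]
t 10.1 tcp [ 0.4596 -0.1843  0.1347] F [-0.7  0.3 -2. ] w 0.455 gf 30.0
row 193 w 77.0 tool [ 0.051  -0.0011  0.0026] world [ 0.449  -0.2343  0.1321]
row 223 w 77.0 tool [ 0.0386 -0.0011 -0.0014] world [ 0.4518 -0.2221  0.136 ]
slope down to front deg 17.48991721314317
```

View pics/w7.png

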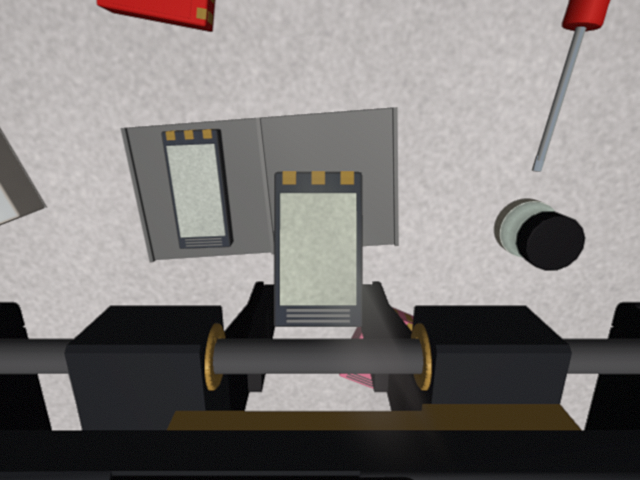

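The pack is held nose-down. Its front edge is near (318,172), the label and rear are between the pads, and the long pack is untouched at (197,190). Now across to just beyond the bay, to look ahead at it.

```bash
python3 -m pendant '[[[-0.3,0.05,-0.3,0],[-0.6,0.1,-0.3,0],[-0.91,0.14,-0.3,0]]]' | sed -n 2p
for i in 1 2 3 4; do python3 -m pendant '[[[-0.3,0.05,0,0],[-0.6,0.1,0,0],[-0.91,0.14,0,0]]]' >/dev/null; done
python3 -m pendant '[[[0,0,0,-0.04],[0,0,0,-0.085],[0,0,0,-0.085],[0,0,0,-0.085]]]'
python3 -c "
from lab import *
lab('pics/w8.png')"
```

```text
tcp_pos: [0.4654, -0.0919, 0.1622]
time_s: 12.05
tcp_pos: [0.4941, 0.274, 0.1616]
ee_rot: [[-0.062, -0.998, -0.002], [-0.998, 0.062, -0.002], [0.002, 0.002, -1.0]]
wrist_force: [0.4, 1.0, -1.5]
gripper_width: 0.455
gripper_force: 30.0
t 12.05 tcp [0.4941 0.274  0.1616] F [ 0.4  1.  -1.5] w 0.455 gf 30.0
row 192 w 77.0 tool [ 0.0517 -0.0011  0.0027] world [0.492  0.2224 0.159 ]
row 222 w 77.0 tool [ 0.0392 -0.0011 -0.0012] world [0.4928 0.2348 0.1629]
slope down to front deg 17.48278571283902
```

View pics/w8.png

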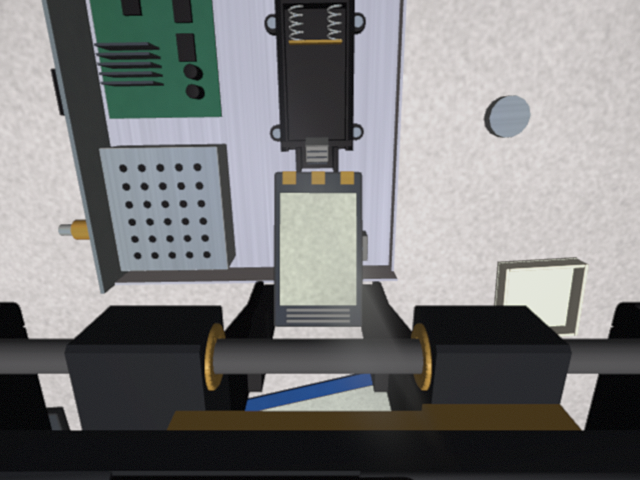

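The bay is ahead with its brass bar at about row 41 (290–341), catch at (317,152) and mount screws at (272,22), (358,22), (277,131) and (357,131). I'll triangulate these against the top view.

Run:
```python
from h import *
np.set_printoptions(precision=4,suppress=True)
w=optics.get_calibration('wrist');c=optics.get_calibration('top')
W=cv2.imread('pics/w8.png');t=cv2.imread('pics/top0.png')
def brass(im,y0,y1,x0,x1):
    h=cv2.cvtColor(im,cv2.COLOR_BGR2HSV);m=((h[...,0]>8)&(h[...,0]<28)&(h[...,1]>100)&(h[...,2]>50));M=np.zeros_like(m);M[y0:y1,x0:x1]=m[y0:y1,x0:x1]
    ys,xs=np.nonzero(M);return xs,ys
xs,ys=brass(W,30,55,280,350);bw=(xs.mean(),ys.mean());wl=[(xs[xs<xs.min()+4].mean()-1.5,ys[xs<xs.min()+4].mean()),(xs[xs>xs.max()-4].mean()+1.5,ys[xs>xs.max()-4].mean())]
print('wrist bar',bw,xs.min(),xs.max(),ys.min(),ys.max(),wl)
xs,ys=brass(t,238,270,190,200);bt=(xs.mean(),ys.mean());tl=[(xs[ys<ys.min()+3].mean(),ys.min()),(xs[ys>ys.max()-3].mean(),ys.max())]
print('top bar',bt,xs.min(),xs.max(),ys.min(),ys.max(),tl)
print('bar tri',tri(w,bw,c,bt))
S=[((272,22),(704,54)),((358,22),(691,202)),((277,131),(521,42)),((357,131),(506,190))]
for a,b in S:
    b=(130+(b[0]-380)/4.2,225+b[1]/4.2);p,e=tri(w,a,c,b);print('screw',p,e)
```

```text
wrist bar (np.float64(314.56928838951313), np.float64(41.63670411985019)) 288 342 39 44 [(np.float64(288.43333333333334), np.float64(41.8)), (np.float64(341.5), np.float64(41.15384615384615))]
top bar (np.float64(194.89655172413794), np.float64(253.58620689655172)) 194 196 244 264 [(np.float64(195.6), np.int64(244)), (np.float64(194.0), np.int64(264))]
bar tri (array([0.4894, 0.1409, 0.0272]), np.float64(0.00013619885500631038))
screw [0.5185 0.1239 0.0136] 0.0014028952096701017
screw [0.457  0.1274 0.012 ] 2.9359492554802065e-06
screw [0.5221 0.1997 0.0123] 0.0013093353415874732
screw [0.4603 0.2036 0.0119] 0.0004940909115815481
```

Run:
```python
from h import *
np.set_printoptions(precision=4,suppress=True)
w=optics.get_calibration('wrist');W=cv2.imread('pics/w8.png')
g=cv2.cvtColor(W,cv2.COLOR_BGR2GRAY)
# refine screws: bright low blobs
for z,l in((.0125,[(272,22),(358,22),(277,131),(357,131)]),(.028,[(288,41.8),(342,41.15)])):
    for p in l:
        print(z,p,totool(plane(w,p,z)))
a=totool(plane(w,(288,41.8),.028));b=totool(plane(w,(342.5,41.15),.028));print('bar width',np.linalg.norm(a-b),'ctr',(a+b)/2,'ang',np.degrees(np.arctan2(b[0]-a[0],b[1]-a[1])))
# wall edges: dark bay vs light floor, rows between screws, and inner-wall profile
for r in (60,75,90,105,118):
    m=np.where(g[r,265:370]<110)[0]+265
    print(r,m.min(),m.max(),(m.min()+m.max())/2,totool(plane(w,((m.min()+m.max())/2,r),.03)), (g[r,272:300:2]).tolist())
```

```text
0.0125 (272, 22) [ 0.1482 -0.0345  0.1497]
0.0125 (358, 22) [0.1483 0.0278 0.1498]
0.0125 (277, 131) [ 0.0721 -0.0332  0.1496]
0.0125 (357, 131) [0.0721 0.0295 0.1497]
0.028 (288, 41.8) [ 0.1327 -0.0221  0.1342]
0.028 (342, 41.15) [0.1331 0.0156 0.1342]
bar width 0.038038235329131226 ctr [ 0.1329 -0.003   0.1342] ang 0.6347457066828953
60 277 353 315.0 [ 0.1208 -0.0032  0.1322] [189, 189, 156, 33, 29, 34, 39, 35, 47, 44, 47, 44, 43, 46]
75 278 353 315.5 [ 0.1111 -0.0029  0.1322] [192, 186, 186, 67, 29, 34, 46, 30, 50, 48, 48, 47, 47, 47]
90 279 353 316.0 [ 0.1011 -0.0025  0.1322] [191, 187, 193, 114, 30, 35, 45, 34, 49, 49, 49, 48, 50, 51]
105 279 353 316.0 [ 0.0909 -0.0026  0.1321] [190, 189, 189, 157, 39, 37, 45, 41, 47, 53, 54, 51, 52, 50]
118 280 352 316.0 [ 0.0819 -0.0026  0.1321] [189, 190, 187, 184, 55, 39, 42, 51, 44, 55, 56, 54, 55, 54]
```

```bash
python3 -m pendant '[[[0,0,0,-0.008],[0,0,0,-0.008],[0,0,0,-0.008]]]' | sed -n 2,3p
python3 -m pendant '[[[0.3,0,0,0],[0.5,0,0.2,0],[0.6,0,0.5,0],[0.6,0,0.7,0],[0.6,0,0.7,0],[0.6,0,0.7,0]]]' | sed -n 2,4p
python3 - <<'E'
from h import *
np.set_printoptions(precision=4,suppress=True)
s=sense();w=optics.get_calibration('wrist');im=optics.capture('wrist')[:,:,::-1].copy();cv2.imwrite('pics/w9.png',im)
h=cv2.cvtColor(im,cv2.COLOR_BGR2HSV);m=((h[...,0]>8)&(h[...,0]<28)&(h[...,1]>100)&(h[...,2]>50)).astype(np.uint8)
n,l,st,ce=cv2.connectedComponentsWithStats(m)
for i in range(1,n):
    if st[i,4]>20 and ce[i][1]<320: print(st[i],ce[i])
g=cv2.cvtColor(im,cv2.COLOR_BGR2GRAY)
for r in range(40,190,12):
    a=np.where(g[r,240:400]<90)[0]+240
    print(r,a.min() if len(a) else 0,a.max() if len(a) else 0)
E
```

```text
tcp_pos: [0.4947, 0.2745, 0.1631]
ee_rot: [[-0.045, -0.999, 0.0], [-0.999, 0.045, 0.0], [-0.0, -0.0, -1.0]]
tcp_pos: [0.4927, 0.2149, 0.0936]
ee_rot: [[-0.044, -0.999, 0.001], [-0.999, 0.044, -0.0], [0.0, -0.001, -1.0]]
wrist_force: [-0.2, 0.8, -1.3]
[289 133  66   4 247] [322.1498 134.4818]
[282 171  14  13 171] [288.9181 176.9357]
[312 171  13  13 169] [318. 177.]
[340 170  14  15 184] [346.9457 177.2228]
40 0 0
52 0 0
64 287 357
76 287 356
88 273 370
100 264 378
112 262 381
124 274 369
136 275 368
148 275 368
160 275 367
172 276 367
184 275 366
```

```bash
python3 -m pendant '[[[0,0.023,0,0],[0.05,0.023,0.1,0],[0.05,0.023,0.15,0],[0.05,0.023,0.15,0],[0.05,0.023,0.15,0]]]' | sed -n 2,4p
cat > bay.py <<'E'
from h import *
np.set_printoptions(precision=4,suppress=True)
def sub(p,th,x0): # first crossing, subpixel
    p=p.astype(float)
    for i in range(len(p)-1):
        if (p[i]-th)*(p[i+1]-th)<0: return x0+i+(th-p[i])/(p[i+1]-p[i])
def bay(name):
    s=sense();w=optics.get_calibration('wrist');im=optics.capture('wrist')[:,:,::-1].copy();cv2.imwrite(name,im)
    h=cv2.cvtColor(im,cv2.COLOR_BGR2HSV);m=((h[...,0]>8)&(h[...,0]<28)&(h[...,1]>100)&(h[...,2]>50)).astype(np.uint8)
    n,l,st,ce=cv2.connectedComponentsWithStats(m);r0=None
    print('t',s['time_s'],'tcp',s['tcp_pos'],'F',s['wrist_force'])
    for i in range(1,n):
        if st[i,4]>20 and ce[i][1]<320 and 250<ce[i][0]<390:
            print('brass',st[i],ce[i])
            if st[i,2]>40:
                ys,xs=np.nonzero(l==i);f=np.polyfit(xs,ys,1);print('bar slope deg',np.degrees(np.arctan(f[0])));r0=int(ce[i][1])
                for z in(.022,.027,.032): print(' bar z',z,totool(plane(w,ce[i],z),s),'width',np.linalg.norm(plane(w,(st[i,0]-.5,r0),z)-plane(w,(st[i,0]+st[i,2]-.5,r0),z)))
    g=cv2.GaussianBlur(cv2.cvtColor(im,cv2.COLOR_BGR2GRAY),(3,3),0)
    R=[]
    for r in range((r0 or 130)+6,(r0 or 130)+45,3):
        a=sub(g[r,318:230:-1],115,0);b=sub(g[r,318:400],115,0)
        if a and b: R.append((r,318-a,318+b))
    R=np.array(R)
    if len(R)>3:
        fl=np.polyfit(R[:,0],R[:,1],1);fr=np.polyfit(R[:,0],R[:,2],1);print(R[::4])
        for z in(.025,.03,.035):
            q=[];
            for r in(R[0,0],R[-1,0]):
                A=totool(plane(w,(np.polyval(fl,r),r),z),s);B=totool(plane(w,(np.polyval(fr,r),r),z),s);q.append((A+B)/2);W=B[1]-A[1]
            d=q[0]-q[1];print(' wall z',z,'width',W,'ctr',q[0],q[1],'axis deg',np.degrees(np.arctan2(d[1],d[0])))
E
python3 -c "
from bay import *
bay('pics/w10.png')"
```

```text
tcp_pos: [0.4896, 0.2097, 0.0779]
ee_rot: [[-0.044, -0.999, -0.0], [-0.999, 0.044, -0.0], [0.0, 0.0, -1.0]]
wrist_force: [-0.4, -0.1, -1.0]
t 13.55 tcp [0.4896 0.2097 0.0779] F [-0.3997 -0.098  -1.038 ]
brass [282 144  70   5 278] [317.7878 146.3489]
bar slope deg -0.010400923044552387
 bar z 0.022 [ 0.0672 -0.0012  0.0559] width 0.03883658832620429
 bar z 0.027 [ 0.0675 -0.0012  0.0509] width 0.037948671182777644
 bar z 0.032 [ 0.0679 -0.0012  0.0459] width 0.037060754039350996
brass [282 171  14  13 171] [288.9181 176.9357]
brass [312 171  13  13 169] [318. 177.]
brass [340 170  15  15 188] [346.9947 177.1489]
[[152.     265.25   366.6462]
 [164.     265.678  366.2029]
 [176.     310.8571 324.5769]
 [188.     266.4667 365.1912]]
 wall z 0.025 width 0.024885737233771854 ctr [ 0.0644 -0.0023  0.0529] [ 0.0444 -0.0016  0.0529] axis deg -1.7455853418997103
 wall z 0.03 width 0.024308863639707568 ctr [ 0.0648 -0.0022  0.0479] [ 0.0453 -0.0016  0.0479] axis deg -1.7455853418998664
 wall z 0.035 width 0.023731990045643282 ctr [ 0.0652 -0.0022  0.0429] [ 0.0462 -0.0016  0.0429] axis deg -1.7455853418998741
```

```bash
python3 -m pendant '[[[0.08,-0.005,0.1,0],[0.08,-0.005,0.17,0],[0.08,-0.005,0.22,0],[0.08,-0.005,0.25,0],[0.08,-0.005,0.25,0],[0.08,-0.005,0.25,0]]]' | sed -n 2,4p
python3 -m pendant '[[[0.01,0,0,0],[0.02,0,0,0],[0.03,0,0,0],[0.04,0,0,0],[0.05,0,0,0],[0.05,0,0,0]]]' | sed -n 2,4p
python3 -m pendant '[[[0.01,0,0,0],[0.02,0,0,0],[0.03,0,0,0],[0.03,0,0,0],[0.03,0,0,0]]]' | sed -n 2,4p
```

```text
tcp_pos: [0.4894, 0.201, 0.0544]
ee_rot: [[-0.043, -0.999, -0.001], [-0.999, 0.043, -0.002], [0.002, 0.001, -1.0]]
wrist_force: [-4.4, -1.9, 13.6]
tcp_pos: [0.4911, 0.1976, 0.0548]
ee_rot: [[-0.043, -0.999, 0.004], [-0.999, 0.043, 0.002], [-0.002, -0.004, -1.0]]
wrist_force: [-1.3, -0.8, 9.0]
tcp_pos: [0.4909, 0.1952, 0.0538]
ee_rot: [[-0.043, -0.999, 0.004], [-0.999, 0.043, 0.002], [-0.003, -0.003, -1.0]]
wrist_force: [0.5, 4.9, 4.4]
```

```bash
python3 -c "
from lab import *
lab('pics/w11.png')
from bay import *
bay('pics/w12.png')
s=sense();print(s['moment'])
im=cv2.imread('pics/w12.png')[90:330,220:420];sc=cv2.cvtColor(optics.capture('scene'),cv2.COLOR_RGB2BGR)[225:315,385:525]
a=cv2.resize(im,None,fx=2.5,fy=2.5,interpolation=cv2.INTER_CUBIC);b=cv2.resize(sc,(300,193),interpolation=cv2.INTER_CUBIC)
c=np.zeros((600,800,3),np.uint8);c[:,:500]=a;c[:193,500:]=b
cv2.imwrite('pics/last.png',np.clip(c*1.5,0,255).astype(np.uint8))"
```

```text
t 15.3 tcp [0.4909 0.1952 0.0538] F [0.5 4.9 4.4] w 0.456 gf 30.0
row 192 w 78.0 tool [ 0.0521 -0.0013  0.0006] world [0.49   0.1432 0.0531]
row 222 w 78.0 tool [ 0.0398 -0.0013 -0.0033] world [0.4905 0.1554 0.057 ]
slope down to front deg 17.484305844315923
t 15.35 tcp [0.4908 0.1951 0.0537] F [0.6381 5.2538 4.3747]
brass [282 170  14  14 185] [288.4649 176.8865]
brass [311 170  14  14 183] [317.7268 176.7486]
brass [340 170  15  15 187] [346.8556 176.5241]
[[136.     255.4231 383.1875]
 [148.     262.7292 377.9245]
 [163.     297.9412 343.2222]]
 wall z 0.025 width 0.020409059930485383 ctr [0.074  0.0025 0.0285] [ 0.0568 -0.0014  0.0285] axis deg 12.698264426915562
 wall z 0.03 width 0.01987558854490515 ctr [0.0743 0.0024 0.0235] [ 0.0574 -0.0014  0.0235] axis deg 12.698264426915632
 wall z 0.035 width 0.019342117159324802 ctr [0.0745 0.0023 0.0185] [ 0.0581 -0.0014  0.0185] axis deg 12.698264426915713
[ 1.4699 -0.5318  0.0735]
```

View pics/last.png

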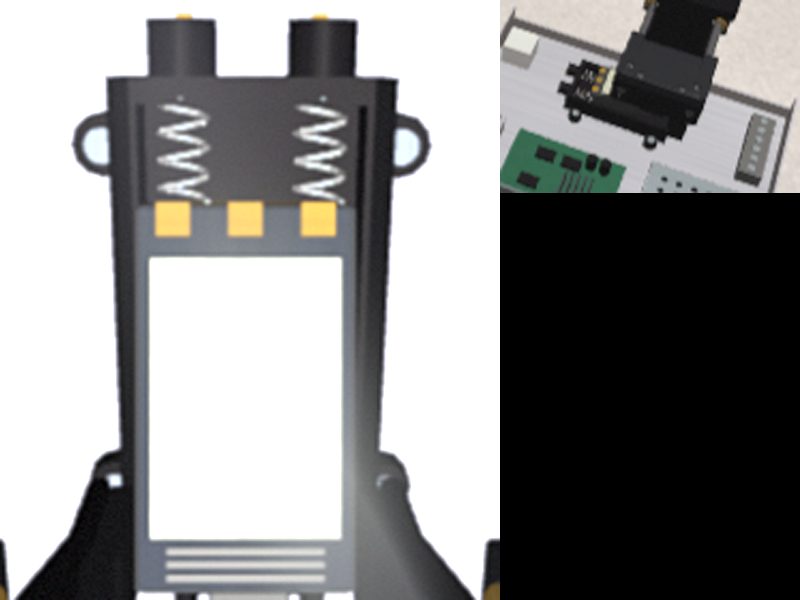

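The last view shows the pack between the side walls with its front pressing on the contact bar. It sits about 0.8 mm to the left of centre, and the rear is still raised. I'll centre it, then lower in small steps while watching the force.

```bash
python3 -m pendant '[[[0.005,0.007,0,0],[0.01,0.007,0,0],[0.01,0.007,0,0],[0.01,0.007,0,0]]]' | sed -n 2,4p
python3 -m pendant '[[[0,0,0.01,0],[0,0,0.02,0],[0,0,0.03,0],[0,0,0.03,0],[0,0,0.03,0]]]' | sed -n 2,4p
```

```text
tcp_pos: [0.4904, 0.1945, 0.0536]
ee_rot: [[-0.043, -0.999, 0.004], [-0.999, 0.043, 0.003], [-0.003, -0.004, -1.0]]
wrist_force: [2.1, 5.7, 2.5]
tcp_pos: [0.4904, 0.1944, 0.051]
ee_rot: [[-0.043, -0.999, 0.004], [-0.999, 0.043, 0.003], [-0.003, -0.004, -1.0]]
wrist_force: [1.4, 5.4, 6.8]
```

```bash
python3 -m pendant '[[[0.01,0,0,0],[0.015,0,0,0],[0.015,0,0,0],[0.015,0,0,0]]]' | sed -n 2,4p
python3 -m pendant '[[[0,0,0.01,0],[0,0,0.02,0],[0,0,0.03,0],[0,0,0.03,0],[0,0,0.03,0]]]' | sed -n 2,4p
python3 -c "
from lab import *
lab('pics/w13.png')"
```

```text
tcp_pos: [0.4904, 0.1935, 0.0511]
ee_rot: [[-0.043, -0.999, 0.005], [-0.999, 0.043, 0.004], [-0.004, -0.004, -1.0]]
wrist_force: [-0.1, 7.3, 4.6]
tcp_pos: [0.4905, 0.1934, 0.0483]
ee_rot: [[-0.043, -0.999, 0.005], [-0.999, 0.043, 0.004], [-0.004, -0.005, -1.0]]
wrist_force: [-0.1, 7.8, 6.9]
t 17.25 tcp [0.4905 0.1934 0.0483] F [-0.1  7.8  6.9] w 0.454 gf 30.0
row 193 w 79.0 tool [ 0.052  -0.0011 -0.0016] world [0.4894 0.1414 0.0497]
row 223 w 79.0 tool [ 0.0399 -0.0011 -0.0054] world [0.4899 0.1535 0.0536]
slope down to front deg 17.4841882014629
```

```bash
python3 -m pendant '[[[0,0,0.01,0],[0,0,0.02,0],[0,0,0.03,0],[0,0,0.03,0],[0,0,0.03,0]]]' | sed -n 2,4p
python3 - <<'E'
from h import *
s=sense();w=optics.get_calibration('wrist');im=optics.capture('wrist')[:,:,::-1].copy();cv2.imwrite('pics/w14.png',im)
W=[cv2.imread('pics/w%d.png'%i) for i in (8,12,13)]+[im]
for I in W:
    g=cv2.GaussianBlur(cv2.cvtColor(I,cv2.COLOR_BGR2GRAY),(3,3),0).astype(float)
    o=[]
    for r in (200,215,230,245,260,275,290):
        p=g[r];c=318
        def ed(st):
            i=c
            while abs(i-c)<60 and p[i]>115: i+=st
            return i-st*(115-p[i])/(p[i-st]-p[i])
        o.append(round(ed(1)-ed(-1),2))
    col=g[:,318];rear=[r for r in range(280,325) if col[r]<115][:1]
    front=[r for r in range(230,170,-1) if col[r]<115][:1]
    print(o,'label rows',front,rear)
E
```

```text
tcp_pos: [0.4905, 0.1931, 0.0458]
ee_rot: [[-0.043, -0.999, 0.005], [-0.999, 0.043, 0.003], [-0.003, -0.004, -1.0]]
wrist_force: [-0.1, 5.9, 10.8]
[np.float64(77.18), np.float64(77.24), np.float64(77.65), np.float64(77.79), np.float64(77.86), np.float64(78.27), np.float64(78.05)] label rows [192] [306]
[np.float64(77.98), np.float64(78.0), np.float64(78.05), np.float64(78.18), np.float64(78.33), np.float64(78.8), np.float64(78.62)] label rows [191] [306]
[np.float64(78.96), np.float64(79.01), np.float64(78.84), np.float64(78.97), np.float64(79.05), np.float64(79.19), np.float64(79.02)] label rows [192] [308]
[np.float64(79.65), np.float64(79.21), np.float64(79.21), np.float64(79.19), np.float64(79.07), np.float64(79.36), np.float64(79.02)] label rows [192] [308]
```

Run:
```python
from h import *
K=np.array(optics.get_calibration('wrist')['camera_matrix'])
for n in ('w10','w12','w14'):
    I=cv2.imread(f'pics/{n}.png');g=cv2.cvtColor(I,cv2.COLOR_BGR2GRAY)
    h=cv2.cvtColor(I,cv2.COLOR_BGR2HSV)
    b=(h[...,0]>6)&(h[...,0]<30)&(h[...,1]>90)
    for c in (303,318,332):
        col=g[:,c].astype(int);e=[r for r in range(60,180) if col[r]>150 and col[r+1]<=150]
        print(n,c,'edge',e,'brass rows',np.where(b[100:190,c])[0]+100)
    print('gray col 303 rows150-180',g[150:180,303].tolist())
```

```text
w10 303 edge [68] brass rows [144 145 146 147 148]
w10 318 edge [89, 176] brass rows [144 145 146 147 148 171 172 173 174 175 176 177 178 179 180 181 182 183
 184]
w10 332 edge [67] brass rows [144 145 146 147 148]
gray col 303 rows150-180 [60, 61, 62, 61, 63, 62, 63, 64, 65, 63, 64, 64, 65, 64, 66, 66, 66, 66, 65, 67, 65, 65, 71, 79, 85, 88, 87, 87, 88, 88]
w12 303 edge [96] brass rows []
w12 318 edge [119, 172, 176] brass rows [170 171 172 173 174 175 176 177 178 179 180 181 182 183]
w12 332 edge [119] brass rows []
gray col 303 rows150-180 [80, 63, 63, 63, 63, 63, 63, 69, 77, 85, 98, 90, 69, 63, 63, 65, 64, 64, 70, 104, 142, 111, 79, 78, 86, 87, 87, 86, 87, 88]
w14 303 edge [101] brass rows []
w14 318 edge [124] brass rows [170 171 172 173 174 175 176 177 178 179 180 181 182 183 184]
w14 332 edge [124] brass rows [169 170 171]
gray col 303 rows150-180 [62, 61, 63, 62, 64, 66, 72, 70, 66, 62, 62, 63, 64, 63, 64, 62, 63, 76, 106, 102, 85, 88, 79, 79, 84, 85, 85, 86, 86, 87]
```

Run:
```python
from h import *
c=optics.get_calibration('wrist');s=sense()
# camera fixed in tool: use relative depth below TCP
def X(row,zrel): # zrel = point height minus TCP height
    return totool(plane(c,(318,row),s['tcp_pos'][2]+zrel),s)[0]
for sink,fl in((0,.0125),(0,.016)):
    f=X(89,fl+.015-.0779)-X(146,fl+.013-.0779); 
    n=X(119,fl-.001+.015-.0538)-X(169.5,fl-.001+.014-.0538)
    m=X(124,fl-.0036+.015-.0458)-X(169.5,fl-.0036+.014-.0458)
    print('wall-bar free',f,'w12',n,'w14',m,'wall tool x',X(89,fl+.015-.0779),X(119,fl+.015-.0548),X(124,fl+.0114-.0458),'bar',X(169.5,fl+.0104-.0458))
```

```text
wall-bar free 0.028921119300415993 w12 0.023803960244736286 w14 0.02093174627457786 wall tool x 0.09659942145166867 0.08189678378866348 0.07972967638784621 bar 0.05879793011326835
wall-bar free 0.028448060866605965 w12 0.023367462812333206 w14 0.020536977376339083 wall tool x 0.09637603068016111 0.08191729987342597 0.07979192100677296 bar 0.059254943630433876
```

```bash
python3 -m pendant '[[[0,0,0.01,0],[-0.003,0,0.02,0],[-0.005,0,0.03,0],[-0.005,0,0.03,0],[-0.005,0,0.03,0]]]' | sed -n 2,4p
cat > chk.py <<'E'
from h import *
import sys
def chk(n):
    s=sense();c=optics.get_calibration('wrist');im=optics.capture('wrist')[:,:,::-1].copy();cv2.imwrite(f'pics/{n}.png',im)
    g=cv2.GaussianBlur(cv2.cvtColor(im,cv2.COLOR_BGR2GRAY),(3,3),0).astype(float);o=[]
    for r in (200,230,260,290):
        p=g[r]
        def ed(st):
            i=318
            while abs(i-318)<60 and p[i]>115: i+=st
            return i-st*(115-p[i])/(p[i-st]-p[i])
        o.append(round(ed(1)-ed(-1),2))
    e=[r for r in range(60,165) if g[r,318]>150 and g[r+1,318]<=150]
    h=cv2.cvtColor(im,cv2.COLOR_BGR2HSV);b=(h[...,0]>6)&(h[...,0]<30)&(h[...,1]>70)
    rows=[(np.where(b[140:190,x])[0]+140).tolist() for x in (301,304,330,333)]
    z=s['tcp_pos'][2]
    X=lambda r,zz:totool(plane(c,(318,r),zz),s)[0]
    k=e[-1] if e else 0
    print('F',np.round(s['wrist_force'],1),'tcp',np.round(s['tcp_pos'],4),'label w',o,'wall edge',e,'bar rows',rows,'gray',g[158:178,303].astype(int).tolist())
    if k: print('wall tool x',round(X(k,.0275-.003),4))
chk(sys.argv[1])
E
python3 chk.py w15
```

```text
tcp_pos: [0.4905, 0.1941, 0.042]
ee_rot: [[-0.043, -0.999, 0.005], [-0.999, 0.043, 0.004], [-0.004, -0.005, -1.0]]
wrist_force: [1.0, 7.8, 5.8]
F [1.  7.8 5.8] tcp [0.4905 0.1941 0.042 ] label w [np.float64(81.59), np.float64(80.83), np.float64(80.02), np.float64(79.51)] wall edge [121] bar rows [[170, 171, 172, 173], [169, 170, 171, 172, 173], [169, 170, 171, 172, 173], [169, 170, 171, 172, 173]] gray [65, 64, 64, 65, 65, 65, 64, 65, 69, 79, 86, 89, 106, 130, 129, 101, 81, 80, 84, 86]
wall tool x 0.0811
```

```bash
python3 -m pendant '[[[0,0,0.01,0],[0,0,0.02,0],[0,0,0.02,0],[0,0,0.02,0]]]' | sed -n 2,4p
python3 chk.py w16
```

```text
tcp_pos: [0.4906, 0.1944, 0.04]
ee_rot: [[-0.043, -0.999, 0.005], [-0.999, 0.043, 0.004], [-0.004, -0.005, -1.0]]
wrist_force: [0.3, 8.8, 4.7]
F [0.3 8.8 4.7] tcp [0.4906 0.1944 0.04  ] label w [np.float64(82.64), np.float64(81.51), np.float64(80.59), np.float64(79.65)] wall edge [121] bar rows [[170, 171, 172, 173], [169, 170, 171, 172, 173], [169, 170, 171, 172, 173, 174], [169, 170, 171, 172, 173, 174]] gray [64, 64, 64, 64, 64, 65, 65, 65, 67, 73, 79, 85, 104, 129, 133, 109, 84, 77, 82, 86]
wall tool x 0.0811
```

The front is down on the floor with the springs about 6 mm back, and the rear is inside the catch wall at about 8°. Next: release, lift, close the fingers and check.

```bash
python3 -m pendant '[[[0,0,0,0],[0,0,0,0],[0,0,0,0],[0,0,0,0]]]' 0.5 | sed -n 4,6p
python3 chk.py w17
python3 -m pendant '[[[0,0,-0.1,0],[0,0,-0.25,0],[0,0,-0.25,0],[0,0,-0.25,0]]]' 0.48| sed -n 2,4p
python3 chk.py w18
```

```text
wrist_force: [2.1, 0.8, 1.8]
gripper_width: 0.501
gripper_force: 1.6
F [2.1 0.8 1.8] tcp [0.4885 0.1913 0.0387] label w [np.float64(12.48), np.float64(82.22), np.float64(81.43), np.float64(80.61)] wall edge [128] bar rows [[179, 180, 181, 182, 183, 184, 185], [179, 180, 181, 182, 183, 184, 185], [179, 180, 181, 182, 183, 184, 185], [179, 180, 181, 182, 183, 184, 185]] gray [61, 61, 62, 62, 61, 62, 62, 62, 62, 63, 63, 63, 62, 63, 63, 63, 63, 63, 63, 63]
wall tool x 0.0781
tcp_pos: [0.4873, 0.1909, 0.0638]
ee_rot: [[-0.045, -0.999, -0.002], [-0.999, 0.045, -0.001], [0.001, 0.002, -1.0]]
wrist_force: [-0.3, -0.3, -1.2]
F [-0.3 -0.3 -1.2] tcp [0.4873 0.1909 0.0638] label w [np.float64(72.12), np.float64(71.6), np.float64(71.04), np.float64(69.77)] wall edge [128] bar rows [[173, 174, 175, 176, 177], [174, 175, 176, 177], [173, 174, 175, 176, 177, 178], [173, 174, 175, 176, 177]] gray [65, 65, 66, 66, 66, 66, 66, 67, 67, 67, 67, 67, 68, 68, 69, 76, 98, 127, 137, 117]
wall tool x 0.0775
```

```bash
cat > pose.py <<'E'
from h import *
import sys
def pose(n):
    s=sense();c=optics.get_calibration('wrist');im=optics.capture('wrist')[:,:,::-1].copy();cv2.imwrite(f'pics/{n}.png',im)
    K=np.array(c['camera_matrix']);T=np.array(c['camera_from_world'])
    g=cv2.GaussianBlur(cv2.cvtColor(im,cv2.COLOR_BGR2GRAY),(3,3),0).astype(float)
    col=g[:,318];r0=[r for r in range(240,150,-1) if col[r]<115][0]+1;r1=[r for r in range(240,330) if col[r]<115][0]-1
    Y=[];W=[];C=[]
    for r in range(r0+5,r1-5,3):
        p=g[r]
        def ed(st):
            i=318
            while abs(i-318)<60 and p[i]>115: i+=st
            return i-st*(115-p[i])/(p[i-st]-p[i])
        a,b=ed(-1),ed(1)
        if b-a>50:Y.append(r);W.append(b-a);C.append((a+b)/2)
    f=np.polyfit(Y,W,1);fc=np.polyfit(Y,C,1);q=[]
    for y in (r0-.5,r1+.5):
        d=K[0,0]*.0335/np.polyval(f,y);pc=d*np.linalg.solve(K,[np.polyval(fc,y),y,1]);q.append(totool(T[:3,:3].T@(pc-T[:3,3]),s))
    d=q[0]-q[1];print('tcp',np.round(s['tcp_pos'],4),'F',np.round(s['wrist_force'],1),'label rows',r0,r1,'front',np.round(q[0],4),'rear',np.round(q[1],4),'len',round(np.linalg.norm(d),4),'tilt',round(np.degrees(np.arctan2(d[2],d[0])),1),'heights',np.round([s['tcp_pos'][2]-q[0][2],s['tcp_pos'][2]-q[1][2]],4))
    h=cv2.cvtColor(im,cv2.COLOR_BGR2HSV);b=(h[...,0]>6)&(h[...,0]<30)&(h[...,1]>70)
    e=[r for r in range(40,r0-20) if g[r,318]>150 and g[r+1,318]<=150][-1]
    br=np.mean([ (np.where(b[e+15:r0-4,x])[0]+e+15).mean() for x in (301,303,331,333) if b[e+15:r0-4,x].any()] or [np.nan])
    X=lambda r,zz:totool(plane(c,(318,r),zz),s)[0]
    print('wall row',e,'bar row',br,'wall-bar',[round(X(e,z+.015)-X(br,z+.013),4) for z in(.0125,.018,.022)],'(free .0289 .0282 .0276)')
pose(sys.argv[1])
E
python3 pose.py w19
```

```text
tcp [0.4872 0.1909 0.0634] F [-0.5  0.1 -0.1] label rows 199 299 front [ 0.0469 -0.0032  0.0117] rear [-0.0007 -0.0028  0.0041] len 0.0482 tilt 9.0 heights [0.0518 0.0594]
wall row 128 bar row 175.375 wall-bar [np.float64(0.0238), np.float64(0.0232), np.float64(0.0227)] (free .0289 .0282 .0276)
```

Springs are about 5 mm back, the tilt is about 9° and the rear is inside the catch. Now press on the raised end at pack x ≈ +20 mm with closed fingertips.

```bash
python3 -m pendant '[[[0.02,-0.02,-0.1,0],[0.04,-0.02,-0.1,0],[0.04,-0.02,-0.1,0],[0.04,-0.02,-0.1,0],[0.04,-0.02,-0.1,0],[0.04,-0.02,-0.1,0],[0.04,-0.02,-0.1,0],[0.04,-0.02,-0.1,0]]]' 1 | sed -n 2,5p
python3 -m pendant '[[[0,0,0.06,0],[0,0,0.12,0],[0,0,0.16,0],[0,0,0.18,0],[0,0,0.18,0]]]' | sed -n 2,5p
python3 -m pendant '[[[0,0,0.01,0],[0,0,0.02,0],[0,0,0.03,0],[0,0,0.04,0],[0,0,0.04,0]]]' | sed -n 2,5p
```

```text
tcp_pos: [0.4904, 0.1877, 0.074]
ee_rot: [[-0.044, -0.999, -0.0], [-0.999, 0.044, -0.0], [0.0, 0.0, -1.0]]
wrist_force: [-0.5, -0.2, -0.1]
gripper_width: 0.01
tcp_pos: [0.4902, 0.1875, 0.0555]
ee_rot: [[-0.044, -0.999, -0.001], [-0.999, 0.044, -0.001], [0.001, 0.001, -1.0]]
wrist_force: [1.0, 0.9, -0.1]
gripper_width: 0.004
tcp_pos: [0.4903, 0.1877, 0.052]
ee_rot: [[-0.044, -0.999, -0.0], [-0.999, 0.044, -0.0], [0.0, 0.0, -1.0]]
wrist_force: [-0.2, -0.2, -0.2]
gripper_width: 0.002
```

```bash
python3 -m pendant '[[[0,0,0.01,0],[0,0,0.02,0],[0,0,0.03,0],[0,0,0.03,0]]]' | sed -n 2,4p
python3 -m pendant '[[[0,0,0.01,0],[0,0,0.02,0],[0,0,0.02,0]]]' | sed -n 2,4p
python3 -m pendant '[[[0,0,0.01,0],[0,0,0.02,0],[0,0,0.02,0]]]' | sed -n 2,4p
```

```text
tcp_pos: [0.4907, 0.1879, 0.0494]
ee_rot: [[-0.044, -0.999, 0.001], [-0.999, 0.044, 0.0], [-0.0, -0.001, -1.0]]
wrist_force: [-0.4, 0.2, 2.6]
tcp_pos: [0.491, 0.1883, 0.0473]
ee_rot: [[-0.044, -0.999, 0.001], [-0.999, 0.044, 0.001], [-0.001, -0.001, -1.0]]
wrist_force: [0.8, 1.6, 3.4]
tcp_pos: [0.4909, 0.1881, 0.0451]
ee_rot: [[-0.044, -0.999, 0.001], [-0.999, 0.044, 0.001], [-0.001, -0.001, -1.0]]
wrist_force: [0.9, 2.5, 3.6]
```

```bash
python3 -m pendant '[[[0,0,0.01,0],[0,0,0.02,0],[0,0,0.02,0]]]' | sed -n 2,4p
python3 -m pendant '[[[0,0,0.01,0],[0,0,0.015,0],[0,0,0.015,0]]]' | sed -n 2,4p
python3 -m pendant '[[[0,0,0.01,0],[0,0,0.015,0],[0,0,0.015,0]]]' | sed -n 2,4p
```

```text
tcp_pos: [0.4908, 0.188, 0.0431]
ee_rot: [[-0.044, -0.999, 0.001], [-0.999, 0.044, 0.001], [-0.001, -0.001, -1.0]]
wrist_force: [0.9, 2.8, 3.4]
tcp_pos: [0.4909, 0.188, 0.0417]
ee_rot: [[-0.044, -0.999, 0.001], [-0.999, 0.044, 0.001], [-0.001, -0.001, -1.0]]
wrist_force: [1.9, 2.5, 4.5]
tcp_pos: [0.4907, 0.1879, 0.0401]
ee_rot: [[-0.044, -0.999, 0.001], [-0.999, 0.044, 0.0], [-0.0, -0.001, -1.0]]
wrist_force: [1.9, 2.9, 4.0]
```

```bash
python3 -m pendant '[[[0,0,0.01,0],[0,0,0.01,0],[0,0,0.01,0]]]' | sed -n '2p;4p'
python3 -m pendant '[[[0,0,0.01,0],[0,0,0.01,0],[0,0,0.01,0]]]' | sed -n '2p;4p'
python3 -m pendant '[[[0,0,0.01,0],[0,0,0.01,0],[0,0,0.01,0]]]' | sed -n '2p;4p'
```

```text
tcp_pos: [0.4901, 0.1873, 0.0388]
wrist_force: [0.7, 1.2, 3.8]
tcp_pos: [0.4901, 0.1873, 0.0381]
wrist_force: [1.1, 1.6, 6.0]
tcp_pos: [0.4901, 0.1873, 0.0374]
wrist_force: [-0.3, 1.7, 7.9]
```

```bash
python3 -m pendant '[[[0,0,0.01,0],[0,0,0.01,0],[0,0,0.01,0]]]' | sed -n '2p;4p'
python3 -m pendant '[[[0,0,0.005,0],[0,0,0.005,0],[0,0,0.005,0],[0,0,0.005,0]]]' | sed -n '2p;4p'
python3 -m pendant '[[[0,0,-0.1,0],[0,0,-0.2,0],[0,0,-0.27,0],[0,0,-0.27,0]]]' | sed -n '2p;4p'
python3 pose.py w20
```

```text
tcp_pos: [0.4901, 0.1873, 0.0367]
wrist_force: [-1.5, 0.1, 9.8]
tcp_pos: [0.4901, 0.1873, 0.0364]
wrist_force: [-0.8, 0.1, 10.8]
tcp_pos: [0.4903, 0.1875, 0.0632]
wrist_force: [-0.4, -0.4, -0.3]
tcp [0.4903 0.1875 0.0632] F [-0.4 -0.4 -0.3] label rows 207 284 front [ 0.0422 -0.0002  0.0157] rear [ 0.0026 -0.0001  0.0141] len 0.0397 tilt 2.2 heights [0.0476 0.0491]
wall row 134 bar row 182.875 wall-bar [np.float64(0.0248), np.float64(0.0241), np.float64(0.0236)] (free .0289 .0282 .0276)
```

```bash
python3 -m pendant '[[[0,0,-0.3,0],[-0.1,0,-0.6,0],[-0.15,0,-0.6,0],[-0.15,0,-0.6,0],[-0.15,0,-0.6,0]]]' | sed -n '2p;4p'
python3 - <<'E'
from h import *
c=optics.get_calibration('wrist');s=sense();K=np.array(c['camera_matrix']);T=np.array(c['camera_from_world'])
im=optics.capture('wrist')[:,:,::-1].copy();cv2.imwrite('pics/w21.png',im)
def run(I,seed):
    g=cv2.GaussianBlur(cv2.cvtColor(I,cv2.COLOR_BGR2GRAY),(3,3),0).astype(float)
    m=(g>115).astype(np.uint8);n,l,st,ce=cv2.connectedComponentsWithStats(m,connectivity=4);k=l[seed[1],seed[0]];x,y,w,h,a=st[k];print(st[k])
    Y=[];W=[]
    for r in range(y+5,y+h-5,2):
        p=g[r];cx=int(ce[k][0])
        def ed(t):
            i=cx
            while p[i]>115: i+=t
            return i-t*(115-p[i])/(p[i-t]-p[i])
        Y.append(r);W.append(ed(1)-ed(-1))
    f=np.polyfit(Y,W,1);q=[]
    for yy in(y-.5,y+h-.5):
        d=K[0,0]*.0337/np.polyval(f,yy);pc=d*np.linalg.solve(K,[ce[k][0],yy,1]);q.append(totool(T[:3,:3].T@(pc-T[:3,3]),s))
    d=q[0]-q[1];print(np.round(q,4),'tilt',np.degrees(np.arctan2(d[2],d[0])),'len',np.linalg.norm(d))
    # along-axis brightness beyond the rear end
    r=y+h;print('rear profile',g[r-2:r+40,cx].astype(int).tolist())
print('flat reference');run(cv2.imread('pics/w2.png'),(314,190))
print('now');run(im,(318,225))
E
```

```text
tcp_pos: [0.49, 0.202, 0.1212]
wrist_force: [-0.4, 0.0, -0.2]
flat reference
[ 289  156   50   71 3447]
[[ 0.0579 -0.0045  0.1009]
 [ 0.0085 -0.0047  0.0998]] tilt 1.2608633396506665 len 0.049419168629694456
rear profile [152, 131, 101, 90, 97, 96, 92, 96, 96, 91, 94, 96, 87, 83, 92, 103, 107, 107, 107, 107, 106, 107, 116, 139, 162, 172, 173, 173, 173, 174, 174, 176, 181, 184, 185, 183, 180, 176, 174, 174, 175, 175]
now
[ 290  164   56   81 4284]
[[ 0.056  -0.0013  0.0714]
 [ 0.0049 -0.0013  0.0703]] tilt 1.2665379326679214 len 0.05106827734677743
rear profile [120, 116, 109, 116, 119, 109, 108, 115, 109, 97, 91, 90, 90, 90, 90, 90, 90, 89, 89, 94, 107, 121, 130, 132, 121, 101, 94, 107, 123, 123, 107, 90, 95, 114, 125, 122, 110, 105, 133, 175, 180, 142]
```

Run:
```python
from h import *
c=optics.get_calibration('wrist');s=sense();z0=s['tcp_pos'][2]
def an(n,tz,cx,rows,scr):
    I=cv2.imread(f'pics/{n}.png');g=cv2.cvtColor(I,cv2.COLOR_BGR2GRAY).astype(int)
    X=lambda u,r,z:totool(plane(c,(u,r),z-tz+z0),s)
    print(n,'profile',rows[0],np.round(g[rows[0]:rows[1],cx-3:cx+4].mean(1)).astype(int).tolist())
    h=cv2.cvtColor(I,cv2.COLOR_BGR2HSV);m=((g>100)&(h[...,0]>85)&(h[...,0]<115)&(h[...,1]>25)).astype(np.uint8)
    k,l,st,ce=cv2.connectedComponentsWithStats(m)
    for i in range(1,k):
        if 12<st[i,4]<200 and abs(ce[i][0]-cx)<70 : print(' blob',st[i],np.round(ce[i],1),np.round(X(*ce[i],.0125),4))
    for r in range(rows[0],rows[1],6): print(r,round(X(cx,r,.045)[0],4),end=' ')
    print()
an('w8',.1616,317,(138,170),0)
an('w21',.1212,318,(244,300),0)
```

```text
w8 profile 138 [71, 73, 73, 72, 73, 71, 78, 101, 120, 136, 143, 137, 107, 85, 109, 135, 142, 136, 101, 86, 117, 138, 141, 121, 87, 74, 65, 61, 58, 74, 132, 183]
 blob [267  17   8  12  77] [271.   22.5] [ 0.1479 -0.0351  0.1493]
 blob [355  16   8  11  77] [358.1  20.9] [0.1489 0.0279 0.1495]
 blob [354 127   7  10  60] [356.7 131.8] [0.0716 0.0293 0.1493]
 blob [273 129   7   9  59] [276.2 132.9] [ 0.0707 -0.0338  0.1491]
138 0.0685 144 0.0644 150 0.0603 156 0.0561 162 0.0518 168 0.0476 
w21 profile 244 [117, 101, 118, 128, 104, 103, 125, 110, 94, 91, 91, 91, 91, 90, 90, 90, 89, 88, 90, 107, 123, 132, 135, 128, 96, 87, 107, 127, 129, 109, 81, 89, 120, 128, 122, 113, 92, 123, 186, 190, 124, 74, 68, 70, 71, 70, 70, 69, 68, 68, 68, 67, 67, 66, 66, 66]
 blob [266 125   9  11  83] [270.5 130. ] [ 0.0742 -0.0334  0.1088]
 blob [360 125   9  11  82] [363.4 130.1] [0.0742 0.0298 0.1089]
 blob [270 234   8  10  63] [274.  238.4] [-0.0032 -0.0336  0.1086]
 blob [356 234   8  10  69] [359.3 238.6] [-0.0033  0.0296  0.1088]
244 0.0033 250 -0.0009 256 -0.0051 262 -0.0093 268 -0.0136 274 -0.0179 280 -0.0223 286 -0.0267 292 -0.0312 298 -0.0357
```

The pack reads as flat as the tray reference, and the catch's position agrees with its shut state within measurement error. During the press the force climbed at the mount stiffness to 10.8 N. The arm is clear, so I'll hand in.

```bash
python3 -c "
from station import r,sense
print(sense()['time_s']);print(r.finish_job())"
```

```text
26.1
the job is handed in; nothing more can be done
None
```

The short pack is loaded in the bay: it went in contact end first, with the springs about 5–7 mm back by my estimate. I pressed the rear down with up to 10.8 N, and it now measures flat. The catch looks shut from its position and the press force, but I couldn't confirm that directly. The other two packs were left alone, and I handed in at 26.1 s with the arm clear. The pack did slip out of the grip once and fell about 2 cm back into the tray before the successful pick.

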